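# Stack the lunch boxes in their carrier and clamp them

## Task

Pack the lunch carrier: stack the three filled lunch boxes on its board, lengthways with it, widest at the bottom, so that every box sits flat with its foot fully home in the recess under it; keep the boxes upright. Then raise the sprung wire bail, pull it up over the top lid and let it down into the groove there, so that it clamps the stack. Leave the other things on the worktop where they stand.

Things in the scene. Friction and masses are not known exactly. Their poses are not given: they have to be found in the camera images.
- carrier: Wooden board 236 (x) x 90 (y) x 20 mm (z), fixed to the worktop. Origin: centre of its underside, x along its length, z up. In its top, centred, a recess 162 x 58 mm, 6 mm deep (floor 14 mm above the origin). At x = +-108 mm stand sprung posts, 17 mm across and 49 mm high, that carry the wire bail.
- box_large: Steel lunch box, fixed wooden lid, 170 x 66 x 46 mm high, on the worktop. Origin: centre of its underside, x along its length, z up; a half turn makes no difference. Foot 160 x 56 mm, 6 mm high, lower edge rounded 2 mm, fits the carrier's recess with 1 mm a side; sides 64 mm apart from 6 to 34 mm, lid 66 mm above. Lid recess 126 x 48 mm, 6 mm deep (floor 40 mm above the origin). 0.28 to 0.5 kg.
- box_medium: Same make, 134 x 56 x 58 mm high, origin and axes as the large box. Foot 124 x 46 mm, 6 mm high, fits the large lid's recess with 1 mm a side; sides 54 mm apart from 6 to 46 mm, lid 56 mm above. Lid recess 86 x 38 mm, 6 mm deep (floor 52 mm above the origin). 0.2 to 0.36 kg. A box caught on a rim stands up to 6 mm too high: feel it home with small moves and turns, pressing about 5 N.
- box_small: Same make, 94 x 46 x 44 mm high, origin and axes as above. Foot 84 x 36 mm, 6 mm high, fits the medium lid's recess with 1 mm a side; sides 44 mm apart from 6 to 36 mm, lid 46 mm above. On the lid two round beads (8 mm thick, 13 mm apart, tops 48 mm above the origin) run along x with the bail's groove between them. 0.12 to 0.22 kg.
- bail_hinge (a point): Middle of the bail's hinge axis, which runs along the carrier's x: over the board's centre, 42 mm above its underside (plus the lift). Wire legs (7 mm thick) rise from the axis at x = +-98 mm; 109.5 mm from the axis they turn inward as the clamp bars, then out again as a loop 62 mm wide that holds the grip.
- bail_grip (a point): Centre of the bail's round wooden grip, 16 mm thick, 48 mm long, parallel to the carrier's x, 147.5 mm from the hinge axis; the loop below it is open. With swing q and lift s it lies in the carrier frame at y = 147.5 mm x sin q, z = 42 mm + s + 147.5 mm x cos q.
- bail (a joint): Swing of the bail, rad: 0 upright over the stack, 1.57 folded flat to the carrier's +y side, range -0.25 to 1.6; starts at 1.2 to 1.55. Friction (0.25 N m) keeps it where it is left. It must end upright.
- bail_lift (a joint): How far bail and hinge are pulled up on their springs, m: 0 at rest, stop at 0.015; takes 3 N plus 0.6 N per mm. With all boxes home, the bars pass over the top lid's edges and beads at 0.008 or more; let down in the groove they stop at about 0.0025 and press on the stack. A round grip that turns in the fingers creeps in them: pull with the fingers in line with the bail.
- tumbler: Glass tumbler, 64 mm across, 84 mm high; leave it. Origin under its centre.
- espresso: White espresso cup, 63 mm across, 88 mm with handle, 50 mm high; leave it. Origin under its middle.
- teaspoon: Teaspoon lying flat, 130 mm long along its x; leave it. Origin under its middle.
- napkins: White pack of paper napkins, 52 x 105 x 22 mm; leave it. Origin under its centre.

How it is judged (in metres and radians):
At the end, for the whole second after the job is handed in: Boxes at rest on the carrier, large, medium, small upward, each within 5 mm of the board's middle, 3.4 degrees of its length and level, and at its fully-home height (+-3 mm). Bail upright (+-0.06 rad), its bars down in the top lid's groove (lift 0.7 to 4.3 mm) (x of box_large in the frame of carrier between -0.005 and 0.005 m and y of box_large in the frame of carrier between -0.005 and 0.005 m and z of box_large in the frame of carrier between 0.011 and 0.017 m and angle between the x axis of each of box_large, box_medium, box_small and the x axis of carrier, either way round below 0.06 rad and angle between each of box_large, box_medium, box_small's own z axis and vertical below 0.03 rad and linear speed of each of box_large, box_medium, box_small below 0.02 m/s and x of box_medium in the frame of carrier between -0.005 and 0.005 m and y of box_medium in the frame of carrier between -0.005 and 0.005 m and z of box_medium in the frame of carrier between 0.051 and 0.057 m and x of box_small in the frame of carrier between -0.005 and 0.005 m and y of box_small in the frame of carrier between -0.005 and 0.005 m and z of box_small in the frame of carrier between 0.103 and 0.109 m and value of joint bail between -0.06 and 0.06 rad and value of joint bail_lift between 0.0007 and 0.0043 m and velocity of joint bail between -0.05 and 0.05 rad/s); the robot touches nothing.
It fails at once if another thing on the worktop pushed more than 4 cm (distance of any of tumbler, espresso, teaspoon, napkins from where it was at the start of the episode above 0.04 m).
It fails at once if the tumbler or the espresso cup tipped over (angle between any of tumbler, espresso's own z axis and vertical above 0.6 rad).
It fails at once if a lunch box tipped more than 30 degrees (angle between any of box_large, box_medium, box_small's own z axis and vertical above 0.52 rad).
It also fails if it takes over 72 s, if anything falls off the work surface, if the arm or the gripper's body presses on something with over 40 N, if the wrist force passes 120 N, or if a joint passes its speed limit or range.

## Robot

A 6-joint arm with a two-finger parallel gripper is mounted at the origin on a cart in front of the work surface, level with it; the furniture and walls round the work are solid. World frame = base frame: x ahead of the robot, y to its left, z up, the work surface at z = 0. Lengths are in mm, angles in rad, forces in N, time in s.
With the tool pointing down it reaches from about 350 to 875 mm from the base axis. Payload 4.2 kg.
Tool frame: the origin (TCP) lies at the very end of the fingers, on their centre line; the grasp point (between the pads) lies 19 mm behind it; z points along the fingers, y is the line along which they close (so a half turn about z gives the same grasp; the last joint's range is limited). The gripper opens to 85 mm and grips with 20 to 120 N. Pads are 22 mm wide; open, the fingers measure 114 mm over their backs; the gripper's body (76 mm by 85 mm) begins 54 mm behind the grasp point. The pads swing forward as they close: fully open they stand 13 mm farther back than shut.
Start: joints at [-0.944, 0.385, 0.008, 0, -1.194, -0.259], TCP at [224.741, -583.173, 231.312] pointing down, gripper open.
Joint ranges: [-3.14, 3.14], [-1.21, 2.06], [-1.07, 1.41], [-3.16, 2.05], [-2.99, -0.16], [-3.1, 3.1]. Speed limits (rad/s): [2.79, 2.79, 3.14, 3.14, 3.14, 3.14].

## Interface

Orientations are given as a unit quaternion [x, y, z, w].
In Python, from bench import read_state, get_image, camera_model, job_done gives the robot as it stands.
- The arm moves only by the shell command python3 -m handwheel 'ROWS'. ROWS is JSON, a list of rows, each a list of 7 numbers: the shift along the tool's x, y, z in m, then the turn, a rotation vector about the tool's x, y, z in rad, then the gripper's target within -1 to 1 (fully open at 1, half-way at 0, shut at -1). In form: [[dx, dy, dz, wx, wy, wz, jaw], ...]. A call has 1 to 10 rows; each row is the pose to reach, as a shift and turn from the pose commanded when the call began, along the tool's axes at that moment; what a row does not reach only later rows make up. A row lasts 1/8 s, in which the tool goes at most 62.5 mm and 10.7 degrees, less where a joint would pass 70% of its speed; a pose out of reach is approached as far as the arm can. A call with a gripper value outside its range is refused whole. The fingers move at their own pace and stop on an object; the grip force is fixed at half the most. Time passes only in rows, so rows that repeat a pose let the fingers close. It gives the time, the measured TCP pose, the force, the opening and the grip force at its end, in the units of the state.
- read_state(): the state, without advancing time (a new reading comes with each control period).
- get_image(name): name is "scene" or "top"; returns (picture, depth): 480x640x3 uint8, blue, green, red; 480x640 float32, mm along the optical axis (not along the pixel's ray), 0 where there is no reading.
- camera_model(name): a dict with "K" (3x3 intrinsics, pixels), "rvec" (rotation vector, rad) and "tvec" (3), from world to camera coordinates, as OpenCV has them. Camera axes: x right, y down, z forward; pixel columns grow to the right and rows downward; lengths in mm; the calibration is good to about 2 mm. A picture is of the moment at which its call begins. camera_model takes no time and is no camera call.
- job_done(): hands the job in; it is judged then, once.
The state is a dict: "clock": time; "joints": joint angles; "joint_vel": joint speeds; "joint_efforts": joint torques, N m; "position": TCP position; "ee_rot": TCP orientation; "contact_force": force on the tool from outside, world axes, zero at the start; "wrist_torque": the same for the moment, N m; "gripper_width": finger opening in mm; "grasp_force": force on a finger pad.
Only numpy, scipy, OpenCV 4.12 (cv2) and the standard library are available. Lean on these libraries where they do the work, as an engineer would, in place of code of your own. Each camera call takes 0.05 s, during which the arm holds its last target. There are 200 camera calls.

## Working session

There is one attempt and no reset: what is moved stays moved. The work goes in short steps, Python scripts to look and compute and a shell command to move; the robot and the scene stay as the last step left them, time stands still between calls to the robot, and variables do not carry over. Pictures are saved under pics/ and viewed, at most 10 in all, crops included, and the job is handed in when it is done.

```bash
mkdir -p pics; ls; cat > h.py <<'E'
import numpy as np,cv2
from bench import *
from scipy.spatial.transform import Rotation as R
def cam(n):
    m=camera_model(n);return np.array(m['K'],float),R.from_rotvec(np.array(m['rvec'],float).ravel()).as_matrix(),np.array(m['tvec'],float).ravel()
def cloud(n,d):
    K,r,t=cam(n);v,u=np.mgrid[0:480,0:640]
    p=np.stack([(u-K[0,2])/K[0,0]*d,(v-K[1,2])/K[1,1]*d,d],-1)
    return (p-t)@r
def ray(n,u,v,z):
    K,r,t=cam(n);c=-r.T@t;dd=r.T@np.array([(u-K[0,2])/K[0,0],(v-K[1,2])/K[1,1],1]);return c+dd*(z-c[2])/dd[2]
E
python3 - <<'E'
from h import *
for n in ('top','scene'):
    im,d=get_image(n);cv2.imwrite(f'pics/{n}0.png',im);np.savez(f'{n}0.npz',im=im,d=d)
    K,r,t=cam(n);print(n,K[0,0],-r.T@t,r[2])
s=read_state();print(s['clock'],s['position'],s['ee_rot'],s['gripper_width'])
E
```

```text
pics
top 453.5394722975336 [ 373.56308167  -16.38729421 1255.02522783] [ 0.15908618 -0.01659006 -0.9871253 ]
scene 609.688835975953 [ -17.72162956  926.87702153 1279.94086333] [ 0.35988324 -0.59028406 -0.72252944]
0.1 [ 224.54830076 -582.70840569  230.33034654] [-1.82772632e-01  9.83154714e-01  9.59333254e-04 -2.29778288e-04] 85.20450951649168
```

View pics/top0.png

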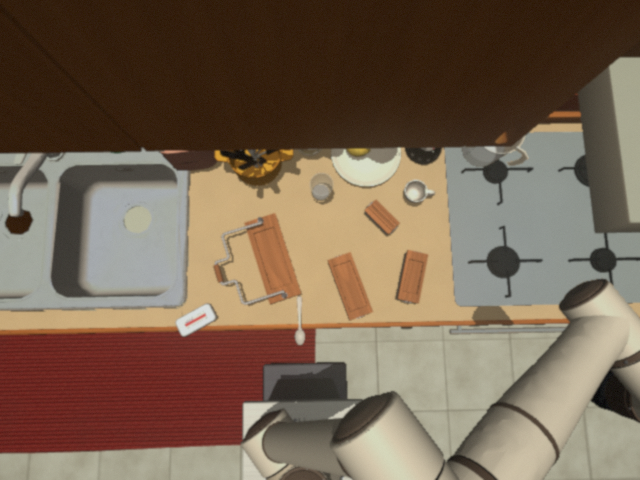

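View pics/scene0.png

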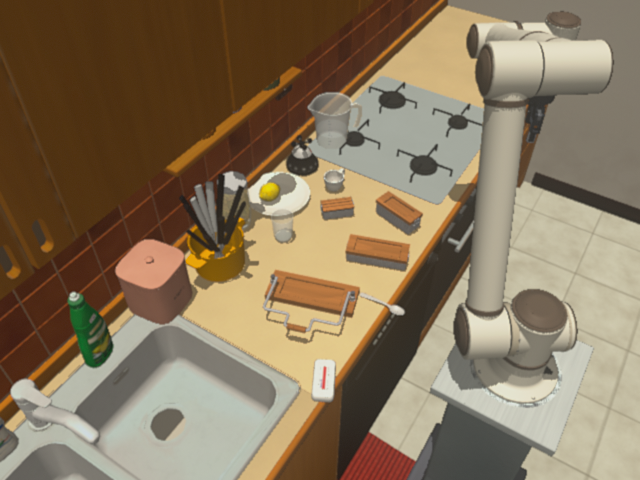

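The top view shows the carrier at about (272,258) with its bail folded left. The large box is at (350,286), the medium at (412,277), the small at (381,217). The tumbler is at (320,188), the cup at (416,191), the spoon at (300,322), and the napkins at (196,320).

```bash
python3 - <<'E'
from h import *
f=np.load('top0.npz');im,d=f['im'],f['d'];P=cloud('top',d)
hsv=cv2.cvtColor(im,cv2.COLOR_BGR2HSV)
print([hsv[v,u].tolist() for u,v in((272,258),(350,286),(412,277),(381,217),(310,280))])
for nm,(u,v),h in(('table',(320,250),0),('carrier',(272,270),20),('large',(350,286),46),('medium',(412,277),58),('small',(381,217),44)):
    print(nm,P[v,u].round(1), 'med z', np.median(P[v-3:v+4,u-3:u+4,2]))
    if nm=='table':continue
    m=((abs(P[...,2]-h)<9)&(d>0)).astype(np.uint8) if h>20 else ((hsv[...,0]<14)&(hsv[...,1]>110)&(hsv[...,2]<220)&(abs(P[...,2]-h)<9)).astype(np.uint8)
    m=cv2.morphologyEx(m,cv2.MORPH_OPEN,np.ones((3,3)))
    n,l,s,c=cv2.connectedComponentsWithStats(m)
    w=l==(l[v,u] or l[v-12,u]);
    ct=max(cv2.findContours(w.astype(np.uint8),0,2)[0],key=cv2.contourArea)
    q=np.array([ray('top',a,b,h)[:2] for a,b in ct[:,0]],np.float32)
    print('  rect',cv2.minAreaRect(q),w.sum())
S=np.load('scene0.npz');Ps=cloud('scene',S['d'])
for u,v in((381,248),(312,290),(398,208),(337,207)):print('scene',Ps[v,u].round(1))
for n,u,v in(('top',220,272),):print('grip',P[v-4:v+5,u-3:u+4].reshape(-1,3)[np.argsort(P[v-4:v+5,u-3:u+4,2].ravel())[-8:]].round(0).tolist())
for n,u,v in(('scene',298,328),):print('grip',Ps[v-3:v+4,u-3:u+4].reshape(-1,3)[np.argsort(Ps[v-3:v+4,u-3:u+4,2].ravel())[-8:]].round(0).tolist())
E
```

```text
[[12, 149, 170], [12, 147, 165], [12, 145, 172], [13, 146, 168], [18, 97, 205]]
table [551.3 -56.3  -3.9] med z 0.6747414346390931
carrier [495.9  77.2  12.7] med z 15.224689039553649
  rect ((529.3370971679688, 75.89915466308594), (233.0112762451172, 86.82283782958984), 17.13808250427246) 2244
large [ 446.5 -133.1   38.8] med z 39.97512452045876
  rect ((447.01513671875, -132.36068725585938), (172.5461883544922, 66.71883392333984), 18.844003677368164) 1551
medium [ 466.2 -296.9   55.6] med z 52.88989355063319
  rect ((467.49969482421875, -298.74072265625), (57.66017532348633, 137.36288452148438), 75.82421112060547) 1077
small [ 632.8 -223.7   43.3] med z 46.12059305863988
  rect ((634.25390625, -226.347412109375), (94.93296813964844, 45.789268493652344), 42.78160095214844) 582
scene [ 441.6 -137.9   39.7]
scene [533.2  74.3  17.2]
scene [ 471.  -297.    49.9]
scene [ 627.2 -210.1   44.2]
grip [[480.0, 212.0, 62.0], [483.0, 218.0, 63.0], [494.0, 218.0, 63.0], [483.0, 215.0, 63.0], [480.0, 215.0, 63.0], [491.0, 218.0, 63.0], [499.0, 218.0, 63.0], [374.0, -16.0, 1255.0]]
grip [[479.0, 217.0, 60.0], [485.0, 221.0, 60.0], [475.0, 215.0, 61.0], [486.0, 220.0, 62.0], [482.0, 217.0, 63.0], [484.0, 219.0, 63.0], [472.0, 219.0, 64.0], [482.0, 222.0, 64.0]]
```

```bash
cat >> h.py <<'E'
C=np.array([529.3,75.9]);CY=np.deg2rad(17.14)
def cpt(x,y,z): # carrier frame -> world
    return np.array([C[0]+x*np.cos(CY)-y*np.sin(CY),C[1]+x*np.sin(CY)+y*np.cos(CY),z])
def plan(pos,yawx,tilt=0):
    """tool x along +-yawx (deg); fingers lean by tilt toward object's -y. prints row in tool axes"""
    s=read_state();R0=R.from_quat(s['ee_rot']);p=np.array(s['position'])
    best=None
    for flip in(0,np.pi):
        X=R.from_euler('z',np.deg2rad(yawx)).as_matrix()
        z=X@[0,-np.sin(tilt),-np.cos(tilt)];x=X@[np.cos(flip),0,0];x=x/np.linalg.norm(x);y=np.cross(z,x)
        w=(R0.inv()*R.from_matrix(np.stack([x,y,z],1))).as_rotvec()
        if best is None or np.linalg.norm(w)<np.linalg.norm(best):best=w
    print('row',(R0.inv().apply(np.array(pos)-p)/1000).round(4).tolist(),best.round(4).tolist())
def st():
    s=read_state();c=np.array(s['position'])[:2]-C;r=R.from_euler('z',-CY).apply([c[0],c[1],0])
    print('t',round(s['clock'],2),'pos',np.round(s['position'],1),'carrier',r[:2].round(1),'F',np.round(s['contact_force'],1),'w',round(s['gripper_width'],1),'gf',round(s['grasp_force'],1),'tz',R.from_quat(s['ee_rot']).as_matrix()[:,2].round(3),'j',np.round(s['joints'],2))
E
python3 -c "
from h import *
plan([447,-132.4,130],18.84);st()"
```

```text
row [-0.3694, 0.3401, 0.101] [0.002, -0.0001, 0.0388]
t 0.1 pos [ 224.5 -582.7  230.3] carrier [-485.3 -539.5] F [ 0.9 -0.6  0.3] w 85.2 gf 0.0 tz [-0.001  0.002 -1.   ] j [-0.94  0.39  0.01 -0.   -1.19 -0.26]
```

```bash
python3 -m handwheel '[[-0.369,0.340,0.08,0,0,0.039,1],[-0.369,0.340,0.101,0,0,0.039,1],[-0.369,0.340,0.101,0,0,0.039,1],[-0.369,0.340,0.101,0,0,0.039,1],[-0.369,0.340,0.101,0,0,0.039,1],[-0.369,0.340,0.101,0,0,0.039,1],[-0.369,0.340,0.101,0,0,0.039,1],[-0.369,0.340,0.101,0,0,0.039,1],[-0.369,0.340,0.101,0,0,0.039,1],[-0.369,0.340,0.101,0,0,0.039,1]]'; python3 -c "
from h import *
st();plan([447,-132.4,14],18.84)"
```

```text
clock: 1.35
position: [446.7, -132.8, 130.0]
ee_rot: [-0.164, 0.986, 0.0, -0.001]
contact_force: [0.1, -1.5, -0.3]
gripper_width: 85.3
grasp_force: 0.0
t 1.35 pos [ 446.7 -132.8  130. ] carrier [-140.4 -175.1] F [ 0.1 -1.5 -0.3] w 85.3 gf 0.0 tz [-0.001 -0.    -1.   ] j [ 0.06  0.22 -0.51 -0.   -0.83 -1.3 ]
row [-0.0005, 0.0002, 0.116] [0.0003, -0.0011, 0.0016]
```

```bash
python3 -m handwheel '[[0,0,0.06,0,0,0,1],[0,0,0.116,0,0,0,1],[0,0,0.116,0,0,0,1],[0,0,0.116,0,0,0,-1],[0,0,0.116,0,0,0,-1],[0,0,0.116,0,0,0,-1],[0,0,0.116,0,0,0,-1],[0,0,0.116,0,0,0,-1],[0,0,0.110,0,0,0,-1],[0,0,0.09,0,0,0,-1]]'; python3 -c "
from h import *
st();plan(cpt(0,0,100),17.14)"
```

```text
clock: 2.6
position: [445.4, -133.2, 40.2]
ee_rot: [-0.163, 0.987, 0.0, -0.001]
contact_force: [0.3, -0.4, -3.6]
gripper_width: 64.5
grasp_force: 68.0
t 2.6 pos [ 445.4 -133.2   40.2] carrier [-141.7 -175.1] F [ 0.3 -0.4 -3.6] w 64.5 gf 68.0 tz [-0.003  0.    -1.   ] j [ 0.06  0.37 -0.61 -0.   -0.59 -1.3 ]
row [-0.1466, 0.1709, -0.06] [0.0012, -0.0026, 0.0291]
```

```bash
python3 -m handwheel '[[0,0,-0.06,0,0,0,-1],[-0.05,0.05,-0.06,0,0,0.029,-1],[-0.10,0.10,-0.06,0,0,0.029,-1],[-0.147,0.171,-0.06,0,0,0.029,-1],[-0.147,0.171,-0.06,0,0,0.029,-1],[-0.147,0.171,-0.06,0,0,0.029,-1],[-0.147,0.171,-0.06,0,0,0.029,-1],[-0.147,0.171,-0.06,0,0,0.029,-1]]'; python3 -c "
from h import *
st();plan(cpt(0,0,36),17.14)"
```

```text
clock: 3.6
position: [529.9, 75.0, 100.2]
ee_rot: [-0.149, 0.989, -0.0, -0.0]
contact_force: [-0.1, 0.3, -3.6]
gripper_width: 64.7
grasp_force: 70.0
t 3.6 pos [529.9  75.  100.2] carrier [ 0.3 -1.1] F [-0.1  0.3 -3.6] w 64.7 gf 70.0 tz [-0.001 -0.    -1.   ] j [ 0.44  0.37 -0.39 -0.   -0.82 -1.72]
row [0.0003, 0.0011, 0.0642] [0.0001, -0.001, -0.0008]
```

```bash
python3 -m handwheel '[[0,0.001,0.04,0,0,0,-1],[0,0.001,0.062,0,0,0,-1],[0,0.001,0.068,0,0,0,-1],[0,0.001,0.072,0,0,0,-1],[0,0.001,0.072,0,0,0,-1]]'; python3 -c "
from h import *
st()"
```

```text
clock: 4.22
position: [530.0, 76.3, 30.8]
ee_rot: [-0.149, 0.989, -0.0, -0.0]
contact_force: [-6.0, 0.4, 8.3]
gripper_width: 65.2
grasp_force: 71.5
t 4.22 pos [530.   76.3  30.8] carrier [0.8 0.1] F [-6.   0.4  8.3] w 65.2 gf 71.5 tz [-0.    -0.001 -1.   ] j [ 0.45  0.47 -0.45  0.   -0.65 -1.72]
```

```bash
python3 -m handwheel '[[0.001,0,0,0,0,0,-1],[0.002,0,0,0,0,0,-1],[0.002,0,0.001,0,0,0,-1],[0.002,0,0.001,0,0,0,-1]]'; python3 -c "
from h import *
st()"
```

```text
clock: 4.72
position: [530.1, 76.3, 30.8]
ee_rot: [-0.149, 0.989, 0.0, 0.002]
contact_force: [-4.5, -0.9, 13.6]
gripper_width: 64.8
grasp_force: 72.2
t 4.72 pos [530.1  76.3  30.8] carrier [0.9 0.1] F [-4.5 -0.9 13.6] w 64.8 gf 72.2 tz [ 0.004  0.001 -1.   ] j [ 0.45  0.47 -0.45  0.   -0.64 -1.72]
```

```bash
python3 -m handwheel '[[0.0,0,-0.003,0,0,0,-1],[0.002,0,-0.003,0,0,0,-1],[0.002,0,-0.001,0,0,0,-1],[0.002,0,0.0,0,0,0,-1],[0.002,0,0.001,0,0,0,-1]]'; python3 -c "
from h import *
st()"
```

```text
clock: 5.35
position: [528.1, 76.2, 30.7]
ee_rot: [-0.15, 0.989, -0.0, 0.002]
contact_force: [-9.9, 0.9, 31.6]
gripper_width: 65.1
grasp_force: 74.0
t 5.35 pos [528.1  76.2  30.7] carrier [-1.   0.7] F [-9.9  0.9 31.6] w 65.1 gf 74.0 tz [ 0.003  0.    -1.   ] j [ 0.45  0.47 -0.46  0.   -0.64 -1.72]
```

```bash
python3 -m handwheel '[[0.0,0,-0.003,0,0,0,-1],[0.0,0,-0.003,0,0,0,-1]]'; python3 - <<'E'
from h import *
st()
im,d=get_image('scene');np.savez('s1.npz',im=im,d=d)
Ps=cloud('scene',d)
o=np.load('scene0.npz');Po=cloud('scene',o['d'])
L=(Ps-[C[0],C[1],0])@R.from_euler('z',CY).as_matrix()
def med(a,b,c,e):
    m=(L[...,0]>a)&(L[...,0]<b)&(L[...,1]>c)&(L[...,1]<e)&(L[...,2]>5)&(L[...,2]<75)
    return L[m][:,2].mean().round(1),L[m][:,2].std().round(1),m.sum()
print('lid floor -x',med(-58,-25,-20,20),'+x',med(25,58,-20,20),'rim -x',med(-82,-66,-25,25),'rim +x',med(66,82,-25,25),'board -x',med(-98,-90,-38,38),'+x',med(90,98,-38,38),'table',[Po[400,z:=280].round(1)])
cv2.imwrite('pics/s1.png',cv2.resize(im[240:360,230:390],(800,600),interpolation=2))
E
```

```text
clock: 5.6
position: [528.1, 76.3, 30.8]
ee_rot: [-0.15, 0.989, 0.0, 0.002]
contact_force: [-2.4, 0.8, 10.0]
gripper_width: 64.5
grasp_force: 71.7
t 5.6 pos [528.1  76.3  30.8] carrier [-1.1  0.7] F [-2.4  0.8 10. ] w 64.5 gf 71.7 tz [ 0.003  0.001 -1.   ] j [ 0.45  0.47 -0.46  0.   -0.64 -1.72]
lid floor -x (np.float64(54.2), np.float64(2.8), np.int64(156)) +x (np.float64(nan), np.float64(nan), np.int64(0)) rim -x (np.float64(58.9), np.float64(6.5), np.int64(91)) rim +x (np.float64(59.8), np.float64(3.4), np.int64(6)) board -x (np.float64(33.0), np.float64(13.1), np.int64(51)) +x (np.float64(24.8), np.float64(9.5), np.int64(34)) table [array([426.8, 378.3,   4.4])]<stdin>:9: RuntimeWarning: Mean of empty slice.
  ret = ret.dtype.type(ret / rcount)
  ret = _var(a, axis=axis, dtype=dtype, out=out, ddof=ddof,
  arrmean = um.true_divide(arrmean, div, out=arrmean,
  ret = ret.dtype.type(ret / rcount)
```

View pics/s1.png

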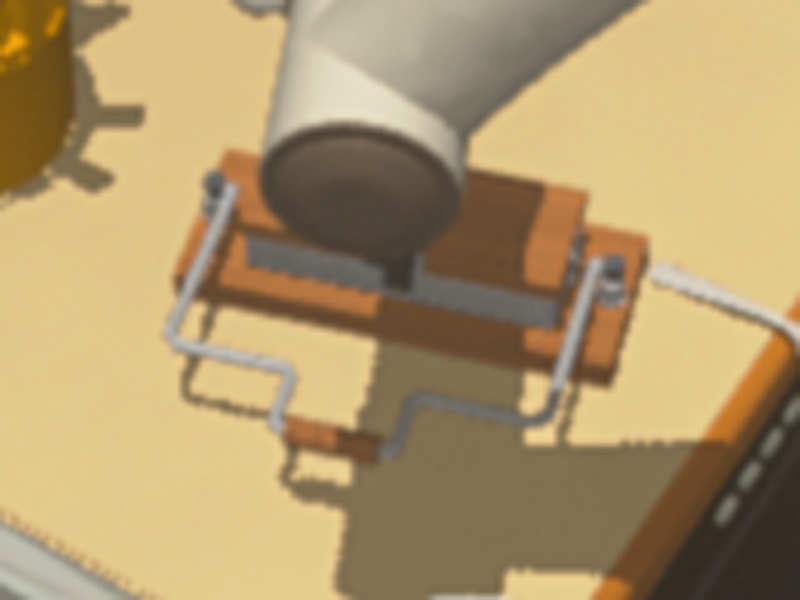

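The picture shows the large box in the carrier, level between the posts. Its lid floor reads 54.2 mm, which matches the home height. I'll release it, then verify from both views.

```bash
python3 -m handwheel '[[0.0,0,-0.001,0,0,0,1],[0.0,0,-0.001,0,0,0,1],[0.0,0,-0.001,0,0,0,1],[0,0,-0.06,0,0,0,1],[0,0,-0.12,0,0,0,1],[0.1,-0.06,-0.12,0,0,0,1],[0.1,-0.14,-0.12,0,0,0,1],[0.1,-0.2,-0.12,0,0,0,1]]'; python3 - <<'E'
from h import *
st()
for n in('top','scene'):
    im,d=get_image(n);np.savez(n+'1.npz',im=im,d=d)
    L=(cloud(n,d)-[C[0],C[1],0])@R.from_euler('z',CY).as_matrix()
    def med(a,b,c,e):
        m=(L[...,0]>a)&(L[...,0]<b)&(L[...,1]>c)&(L[...,1]<e)&(L[...,2]>5)&(L[...,2]<75)
        return L[m][:,2].mean().round(1),m.sum()
    print(n,'floor -x',med(-56,-5,-18,18),'+x',med(5,56,-18,18),'+y',med(-56,56,3,20),'-y',med(-56,56,-20,-3),'board',med(-80,80,37,43))
    if n=='top':
        m=cv2.morphologyEx((abs(L[...,2]-58)<8).astype(np.uint8),cv2.MORPH_OPEN,np.ones((3,3)));_,l,_,_=cv2.connectedComponentsWithStats(m)
        w=l==l[258,272]
        ct=max(cv2.findContours(w.astype(np.uint8),0,2)[0],key=cv2.contourArea)
        print(cv2.minAreaRect(np.array([ray('top',a,b,60)[:2] for a,b in ct[:,0]],np.float32)))
plan([467.5,-298.7,130],-14.2)
E
```

```text
clock: 6.65
position: [483.8, -96.2, 149.8]
ee_rot: [-0.15, 0.989, 0.0, 0.0]
contact_force: [2.8, 0.3, 0.2]
gripper_width: 85.6
grasp_force: 0.0
t 6.65 pos [483.8 -96.2 149.8] carrier [ -94.2 -151. ] F [2.8 0.3 0.2] w 85.6 gf 0.0 tz [ 0.001  0.    -1.   ] j [ 0.13  0.24 -0.43 -0.   -0.9  -1.4 ]
top floor -x (np.float64(nan), np.int64(0)) +x (np.float64(55.1), np.int64(79)) +y (np.float64(55.1), np.int64(33)) -y (np.float64(55.0), np.int64(43)) board (np.float64(20.5), np.int64(22))
((620.267333984375, -72.8538818359375), (1867.171875, 1318.2281494140625), 89.45654296875)
scene floor -x (np.float64(54.1), np.int64(217)) +x (np.float64(54.2), np.int64(202)) +y (np.float64(54.3), np.int64(215)) -y (np.float64(54.0), np.int64(220)) board (np.float64(24.9), np.int64(139))
row [0.0735, -0.1859, 0.0193] [-0.0006, -0.0005, 0.5406]<stdin>:8: RuntimeWarning: Mean of empty slice.
  ret = ret.dtype.type(ret / rcount)
```

```bash
python3 -m handwheel '[[0.073,-0.186,0.019,0,0,0.54,1],[0.073,-0.186,0.019,0,0,0.54,1],[0.073,-0.186,0.019,0,0,0.54,1],[0.073,-0.186,0.019,0,0,0.54,1],[0.073,-0.186,0.019,0,0,0.54,1],[0.073,-0.186,0.019,0,0,0.54,1]]'; python3 -c "
from h import *
st();plan([467.5,-298.7,24],-14.2)"
```

```text
clock: 7.5
position: [470.3, -292.9, 130.4]
ee_rot: [0.119, 0.993, 0.0, -0.0]
contact_force: [-0.8, 0.8, 0.5]
gripper_width: 85.6
grasp_force: 0.0
t 7.5 pos [ 470.3 -292.9  130.4] carrier [-165.1 -335.1] F [-0.8  0.8  0.5] w 85.6 gf 0.0 tz [-0.  0. -1.] j [-0.26  0.36 -0.31 -0.   -0.9  -1.54]
row [0.0014, -0.0063, 0.1064] [0.0002, -0.0001, 0.0097]
```

```bash
python3 -m handwheel '[[0,0,0.03,0,0,0,1],[0,0,0.05,0,0,0,1],[0,0,0.05,0,0,0,1]]' >/dev/null; python3 -c "
from h import *
st();plan([467.5,-298.7,24],-14.2)"
```

```text
t 7.88 pos [ 469.5 -292.4   79.4] carrier [-165.7 -334.4] F [0.  0.7 0.1] w 85.5 gf 0.0 tz [-0.003  0.001 -1.   ] j [-0.26  0.42 -0.36 -0.   -0.79 -1.54]
row [0.0003, -0.0066, 0.0554] [0.0003, -0.0031, 0.0102]
```

```bash
python3 -m handwheel '[[0.0,-0.0065,0.0,0,0,0.01,1],[0.0,-0.0065,0.03,0,0,0.01,1],[0.0,-0.0065,0.055,0,0,0.01,1],[0.0,-0.0065,0.055,0,0,0.01,1],[0.0,-0.0065,0.055,0,0,0.01,-1],[0.0,-0.0065,0.055,0,0,0.01,-1],[0.0,-0.0065,0.055,0,0,0.01,-1],[0.0,-0.0065,0.055,0,0,0.01,-1],[0.0,-0.0065,0.055,0,0,0.01,-1],[0.0,-0.0065,0.055,0,0,0.01,-1]]'; python3 -m handwheel '[[0,0,-0.05,0,0,0,-1],[0,0,-0.1,0,0,0,-1],[0,0,-0.13,0,0,0,-1],[0,0,-0.13,0,0,0,-1]]';  python3 -c "
from h import *
plan(cpt(0,0,154),17.14)"
```

```text
clock: 9.12
position: [470.0, -300.9, 27.3]
ee_rot: [0.124, 0.992, -0.0, 0.002]
contact_force: [-0.3, 1.4, 7.2]
gripper_width: 54.9
grasp_force: 64.4
clock: 9.62
position: [469.6, -301.0, 157.9]
ee_rot: [0.125, 0.992, -0.0, 0.003]
contact_force: [-0.2, -0.2, -3.3]
gripper_width: 54.9
grasp_force: 65.5
row [0.0356, 0.3799, 0.0036] [-0.0018, 0.0058, -0.5495]
```

```bash
python3 -m handwheel '[[0.036,0.06,0.003,0,0,-0.15,-1],[0.036,0.38,0.003,0,0,-0.55,-1],[0.036,0.38,0.003,0,0,-0.55,-1],[0.036,0.38,0.003,0,0,-0.55,-1],[0.036,0.38,0.003,0,0,-0.55,-1],[0.036,0.38,0.003,0,0,-0.55,-1],[0.036,0.38,0.003,0,0,-0.55,-1],[0.036,0.38,0.003,0,0,-0.55,-1],[0.036,0.38,0.003,0,0,-0.55,-1],[0.036,0.38,0.003,0,0,-0.55,-1]]'; python3 -c "
from h import *
st();plan(cpt(2.5,0.5,94),17.14)"
```

```text
clock: 10.88
position: [527.2, 75.0, 152.1]
ee_rot: [-0.148, 0.989, -0.0, -0.0]
contact_force: [0.4, 0.7, -2.7]
gripper_width: 54.8
grasp_force: 65.8
t 10.88 pos [527.2  75.  152.1] carrier [-2.3 -0.2] F [ 0.4  0.7 -2.7] w 54.8 gf 65.8 tz [-0.001 -0.    -1.   ] j [ 0.45  0.3  -0.33 -0.   -0.94 -1.72]
row [-0.0048, 0.0007, 0.058] [-0.0, -0.0009, -0.0014]
```

```bash
python3 -m handwheel '[[-0.0048,0.0007,0.04,0,0,0,-1],[-0.0048,0.0007,0.058,0,0,0,-1],[-0.0048,0.0007,0.064,0,0,0,-1],[-0.0048,0.0007,0.067,0,0,0,-1],[-0.0048,0.0007,0.067,0,0,0,-1]]'; python3 -c "
from h import *
st()"
```

```text
clock: 11.5
position: [532.1, 78.3, 85.9]
ee_rot: [-0.149, 0.989, 0.0, 0.0]
contact_force: [-0.5, 0.5, -3.7]
gripper_width: 54.8
grasp_force: 65.9
t 11.5 pos [532.1  78.3  85.9] carrier [3.4 1.5] F [-0.5  0.5 -3.7] w 54.8 gf 65.9 tz [ 0.  0. -1.] j [ 0.45  0.39 -0.4   0.   -0.78 -1.72]
```

```bash
python3 -m handwheel '[[0.0,-0.0005,0.002,0,0,0,-1],[0.0005,-0.0008,0.004,0,0,0,-1],[0.0005,-0.0008,0.005,0,0,0,-1],[0.0005,-0.0008,0.005,0,0,0,-1]]'; python3 -c "
from h import *
st()"
```

```text
clock: 12.0
position: [532.0, 77.8, 81.3]
ee_rot: [-0.15, 0.989, -0.0, 0.0]
contact_force: [-4.5, 0.6, 6.1]
gripper_width: 54.8
grasp_force: 66.6
t 12.0 pos [532.   77.8  81.3] carrier [3.1 1. ] F [-4.5  0.6  6.1] w 54.8 gf 66.6 tz [ 0.001  0.    -1.   ] j [ 0.45  0.4  -0.4   0.   -0.77 -1.72]
```

```bash
python3 -m handwheel '[[0.001,0,0.001,0,0,0,-1],[0.001,0,0,0,0,0,1],[0.001,0,0,0,0,0,1],[0.001,0,0,0,0,0,1],[0,0,-0.06,0,0,0,1],[0,0,-0.10,0,0,0,1],[-0.01,-0.06,-0.10,0,0,-0.1,1],[-0.015,-0.12,-0.10,0,0,-0.2,1],[-0.02,-0.2,-0.10,0,0,-0.3,1],[-0.02,-0.2,-0.10,0,0,-0.44,1]]'; python3 - <<'E'
from h import *
st()
for n in('top','scene'):
    im,d=get_image(n);np.savez(n+'2.npz',im=im,d=d)
    L=(cloud(n,d)-[C[0],C[1],0])@R.from_euler('z',CY).as_matrix()
    def med(a,b,c,e):
        m=(L[...,0]>a)&(L[...,0]<b)&(L[...,1]>c)&(L[...,1]<e)&(L[...,2]>85)&(L[...,2]<125)
        return L[m][:,2].mean().round(1) if m.any() else 0,m.sum()
    print(n,'floor -x',med(-36,-5,-13,13),'+x',med(5,36,-13,13),'+y',med(-36,36,3,14),'-y',med(-36,36,-14,-3))
    if n=='top':
        P=cloud(n,d);m=cv2.morphologyEx((abs(P[...,2]-46)<9).astype(np.uint8),cv2.MORPH_OPEN,np.ones((3,3)));_,l,_,_=cv2.connectedComponentsWithStats(m)
        w=l==l[217,381]
        ct=max(cv2.findContours(w.astype(np.uint8),0,2)[0],key=cv2.contourArea)
        print(w.sum(),cv2.minAreaRect(np.array([ray('top',a,b,44)[:2] for a,b in ct[:,0]],np.float32)))
    cv2.imwrite(f'pics/{n}2.png',im)
plan([634.2,-226.3,150],42.8)
E
```

```text
clock: 13.25
position: [610.7, -110.8, 179.5]
ee_rot: [-0.362, 0.932, -0.0, -0.0]
contact_force: [0.3, 0.4, 0.4]
gripper_width: 85.5
grasp_force: 0.0
t 13.25 pos [ 610.7 -110.8  179.5] carrier [  22.8 -202.4] F [0.3 0.4 0.4] w 85.5 gf 0.0 tz [-0. -0. -1.] j [ 0.08  0.42 -0.08  0.   -1.08 -0.91]
top floor -x (0, np.int64(0)) +x (0, np.int64(0)) +y (0, np.int64(0)) -y (0, np.int64(0))
559 ((632.8843994140625, -227.60433959960938), (91.21527099609375, 45.77410888671875), 42.781620025634766)
scene floor -x (np.float64(106.4), np.int64(98)) +x (np.float64(105.9), np.int64(97)) +y (np.float64(106.2), np.int64(87)) -y (np.float64(106.2), np.int64(91))
row [0.0607, -0.1024, 0.0294] [0.0004, -0.0007, -0.0102]
```

```bash
python3 -m handwheel '[[0.061,-0.102,0.03,0,0,-0.01,1],[0.061,-0.102,0.06,0,0,-0.01,1],[0.061,-0.102,0.09,0,0,-0.01,1],[0.061,-0.102,0.09,0,0,-0.01,1],[0.061,-0.102,0.09,0,0,-0.01,1]]'; python3 -c "
from h import *
st();plan([634.2,-226.3,14],42.8)"
```

```text
clock: 13.98
position: [634.8, -223.1, 91.9]
ee_rot: [-0.367, 0.93, -0.001, 0.001]
contact_force: [0.6, 0.1, 0.8]
gripper_width: 85.6
grasp_force: 0.0
t 13.97 pos [ 634.8 -223.1   91.9] carrier [  12.7 -316.8] F [0.6 0.1 0.8] w 85.6 gf 0.0 tz [ 0.002 -0.001 -1.   ] j [-0.1   0.58 -0.04  0.   -0.95 -0.72]
row [0.0027, -0.0018, 0.0779] [-0.0021, 0.0009, 0.004]
```

```bash
python3 -m handwheel '[[0.0025,-0.002,0.03,0,0,0.004,1],[0.0025,-0.002,0.078,0,0,0.004,1],[0.0025,-0.002,0.079,0,0,0.004,1],[0.0025,-0.002,0.079,0,0,0.004,1],[0.0025,-0.002,0.079,0,0,0.004,-1],[0.0025,-0.002,0.079,0,0,0.004,-1],[0.0025,-0.002,0.079,0,0,0.004,-1],[0.0025,-0.002,0.079,0,0,0.004,-1],[0.0025,-0.002,0.079,0,0,0.004,-1],[0.0025,-0.002,0.079,0,0,0.004,-1]]'; python3 -m handwheel '[[0,0,-0.06,0,0,0,-1],[0,0,-0.12,0,0,0,-1],[0,0,-0.18,0,0,0,-1],[0,0,-0.18,0,0,0,-1]]';  python3 -c "
from h import *
plan(cpt(0,0,190),17.14)"
```

```text
clock: 15.22
position: [634.3, -227.4, 13.1]
ee_rot: [-0.365, 0.931, -0.001, 0.001]
contact_force: [0.3, 1.6, 6.6]
gripper_width: 44.7
grasp_force: 60.9
clock: 15.72
position: [636.1, -227.9, 198.0]
ee_rot: [-0.364, 0.931, -0.003, 0.005]
contact_force: [-0.2, -0.2, -1.8]
gripper_width: 45.0
grasp_force: 62.3
row [-0.1278, 0.2956, 0.0059] [-0.0085, 0.0094, 0.447]
```

```bash
python3 -m handwheel '[[-0.128,0.296,0.005,0,0,0.447,-1],[-0.128,0.296,0.005,0,0,0.447,-1],[-0.128,0.296,0.005,0,0,0.447,-1],[-0.128,0.296,0.005,0,0,0.447,-1],[-0.128,0.296,0.005,0,0,0.447,-1],[-0.128,0.296,0.005,0,0,0.447,-1],[-0.128,0.296,0.005,0,0,0.447,-1],[-0.128,0.296,0.005,0,0,0.447,-1]]'; python3 -c "
from h import *
st();plan(cpt(0,0.9,130),17.14)"
```

```text
clock: 16.73
position: [526.4, 76.1, 185.7]
ee_rot: [-0.148, 0.989, -0.0, -0.001]
contact_force: [0.3, -0.5, -0.8]
gripper_width: 44.8
grasp_force: 62.5
t 16.73 pos [526.4  76.1 185.7] carrier [-2.7  1. ] F [ 0.3 -0.5 -0.8] w 44.8 gf 62.5 tz [-0.001 -0.001 -1.   ] j [ 0.45  0.27 -0.29 -0.   -1.02 -1.72]
row [-0.0027, -0.0001, 0.0557] [-0.0002, -0.0012, -0.0018]
```

```bash
python3 -m handwheel '[[-0.0027,0,0.04,0,0,0,-1],[-0.0027,0,0.056,0,0,0,-1],[-0.0027,0,0.058,0,0,0,-1],[-0.0027,0,0.058,0,0,0,-1]]'; python3 -c "
from h import *
st()"
```

```text
clock: 17.23
position: [529.7, 77.2, 128.7]
ee_rot: [-0.148, 0.989, -0.0, 0.0]
contact_force: [-0.1, 0.0, -1.8]
gripper_width: 45.0
grasp_force: 62.5
t 17.23 pos [529.7  77.2 128.7] carrier [0.8 1.1] F [-0.1  0.  -1.8] w 45.0 gf 62.5 tz [ 0.001  0.    -1.   ] j [ 0.45  0.33 -0.35  0.   -0.88 -1.72]
```

```bash
python3 -m handwheel '[[0.0003,-0.0002,0.004,0,0,0,-1],[0.0003,-0.0002,0.007,0,0,0,-1],[0.0003,-0.0002,0.009,0,0,0,-1],[0.0003,-0.0002,0.0105,0,0,0,-1],[0.0003,-0.0002,0.0105,0,0,0,-1]]'; python3 -c "
from h import *
st()"
```

```text
clock: 17.85
position: [528.9, 77.7, 119.1]
ee_rot: [-0.149, 0.989, -0.0, 0.0]
contact_force: [-3.1, -0.6, 5.1]
gripper_width: 45.0
grasp_force: 63.1
t 17.85 pos [528.9  77.7 119.1] carrier [0.1 1.9] F [-3.1 -0.6  5.1] w 45.0 gf 63.1 tz [ 0.001 -0.    -1.   ] j [ 0.45  0.34 -0.37  0.   -0.86 -1.72]
```

```bash
python3 -m handwheel '[[0,0,-0.001,0,0,0,1],[0,0,-0.001,0,0,0,1],[0,0,-0.001,0,0,0,1],[0,0,-0.06,0,0,0,1],[0,0,-0.12,0,0,0,1],[0,0.06,-0.12,0,0,0,1],[0,0.12,-0.12,0,0,0,0],[0,0.19,-0.12,0,0,0,0],[0,0.19,-0.12,0,0,0,0],[0,0.19,-0.12,0,0,0,0]]'; python3 - <<'E'
from h import *
st()
for n in('scene','top'):
    im,d=get_image(n);np.savez(n+'3.npz',im=im,d=d);cv2.imwrite(f'pics/{n}3.png',im)
    L=(cloud(n,d)-[C[0],C[1],0])@R.from_euler('z',CY).as_matrix()
    def med(a,b,c,e):
        m=(L[...,0]>a)&(L[...,0]<b)&(L[...,1]>c)&(L[...,1]<e)&(L[...,2]>140)&(L[...,2]<165)
        return L[m][:,2].mean().round(1) if m.any() else 0,m.sum()
    print(n,'lid -x',med(-40,-8,-18,18),'+x',med(8,40,-18,18),'+y',med(-40,40,12,21),'-y',med(-40,40,-21,-12))
    m=(abs(L[...,0])<20)&(L[...,1]>125)&(L[...,1]<165)&(L[...,2]>35)&(L[...,2]<75)
    print('grip pts',L[m].mean(0),m.sum(),L[m].max(0),L[m].min(0))
plan(cpt(0,186,102),17.14,0.7)
E
```

```text
clock: 19.1
position: [472.6, 259.6, 237.5]
ee_rot: [-0.149, 0.989, -0.0, -0.0]
contact_force: [-0.7, 0.5, 0.6]
gripper_width: 42.4
grasp_force: 0.0
t 19.1 pos [472.6 259.6 237.5] carrier [-1.000e-01  1.922e+02] F [-0.7  0.5  0.6] w 42.4 gf 0.0 tz [-0.001 -0.001 -1.   ] j [ 0.8   0.23 -0.19  0.   -1.14 -2.07]
scene lid -x (0, np.int64(0)) +x (0, np.int64(0)) +y (0, np.int64(0)) -y (0, np.int64(0))
grip pts [6.08221126e-02 1.52107986e+02 5.75720118e+01] 103 [ 19.98663963 160.22946681  64.2978661 ] [-18.50402567 140.45526891  44.61196363]
top lid -x (np.float64(152.1), np.int64(195)) +x (np.float64(152.2), np.int64(188)) +y (np.float64(150.8), np.int64(118)) -y (np.float64(150.7), np.int64(118))
grip pts [-1.17461206e-01  1.45881765e+02  5.85025764e+01] 90 [ 19.96298011 154.64933148  64.91450802] [-19.28528322 138.40422974  49.114449  ]
row [-0.0001, -0.0048, 0.1357] [0.6996, -0.0009, -0.0012]
```

View pics/scene3.png

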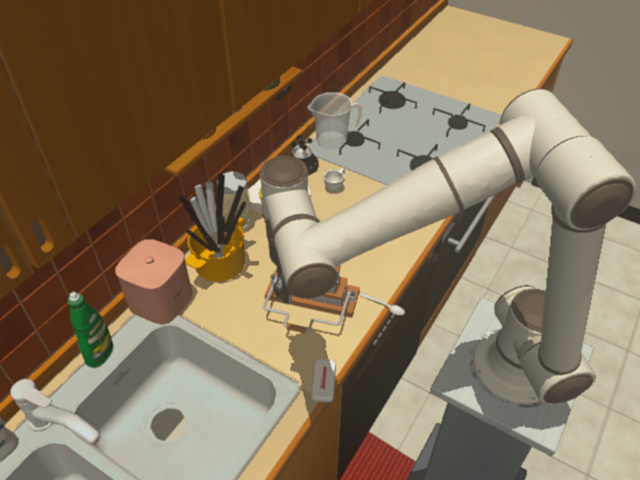

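The scene view shows the arm over the folded bail at about (310,320). The stack reads level, with the lid at 150.7 mm (150 expected), so all three boxes are home. The grip is at about y=147, z=56 in the carrier frame.

```bash
python3 -m handwheel '[[0,0,0.02,0.18,0,0,0],[0,0,0.05,0.36,0,0,0],[0,0,0.08,0.54,0,0,0],[0,-0.003,0.12,0.7,0,0,0],[0,-0.005,0.136,0.7,0,0,0],[0,-0.005,0.136,0.7,0,0,0],[0,-0.005,0.136,0.7,0,0,0]]'; python3 -c "
from h import *
st();plan(cpt(0,134.8,41),17.14,0.7)"
```

```text
clock: 20.08
position: [475.5, 254.5, 103.9]
ee_rot: [-0.138, 0.93, -0.337, 0.052]
contact_force: [-0.2, -0.6, 0.2]
gripper_width: 42.5
grasp_force: 0.0
t 20.07 pos [475.5 254.5 103.9] carrier [  1.2 186.6] F [-0.2 -0.6  0.2] w 42.5 gf 0.0 tz [ 0.19  -0.613 -0.767] j [ 1.03  0.55 -0.46  0.55 -1.14 -2.69]
row [0.0013, 0.0006, 0.0814] [0.0036, 0.0013, -0.0039]
```

```bash
python3 -m handwheel '[[0.001,0,0.04,0,0,0,0],[0.001,0,0.07,0,0,0,0],[0.001,0,0.081,0,0,0,0],[0.001,0,0.081,0,0,0,0],[0.001,0,0.081,0,0,0,-1],[0.001,0,0.081,0,0,0,-1],[0.001,0,0.081,0,0,0,-1],[0.001,0,0.081,0,0,0,-1],[0.001,0,0.081,0,0,0,-1]]'; python3 -c "
from h import *
st()"
```

```text
clock: 21.2
position: [489.2, 207.7, 40.1]
ee_rot: [-0.141, 0.93, -0.336, 0.053]
contact_force: [-4.2, 5.3, 0.8]
gripper_width: 13.9
grasp_force: 58.4
t 21.2 pos [489.2 207.7  40.1] carrier [  0.5 137.8] F [-4.2  5.3  0.8] w 13.9 gf 58.4 tz [ 0.193 -0.611 -0.768] j [ 0.95  0.6  -0.59  0.68 -0.96 -2.78]
```

```bash
cat >> h.py <<'E'
def arc(q0,t0,seq,d=17,r=147.5):
    """seq of (q,tilt,lift mm): rows rel to pose at (q0,t0,0)"""
    f=lambda q,t,s:np.array([r*np.sin(q)-d*np.sin(t),s+r*np.cos(q)-d*np.cos(t)])
    for q,t,s in seq:
        D=f(q,t,s)-f(q0,t0,0);print([round(float(D@[np.cos(t0),-np.sin(t0)])/1000,4),round(float(D@[-np.sin(t0),-np.cos(t0)])/1000,4),round(t-t0,3)])
E
python3 -c "
from h import *
arc(1.48,.7,[(q,.7,1.5) for q in np.linspace(1.38,.7,8)])"
```

```text
[-0.012, -0.011, 0.0]
[-0.0235, -0.0194, 0.0]
[-0.0358, -0.0267, 0.0]
[-0.0488, -0.0328, 0.0]
[-0.0623, -0.0376, 0.0]
[-0.0762, -0.041, 0.0]
[-0.0904, -0.0431, 0.0]
[-0.1047, -0.0438, 0.0]
```

```bash
python3 -m handwheel '[[0,-0.012,-0.011,0,0,0,-1],[0,-0.0235,-0.0194,0,0,0,-1],[0,-0.0358,-0.0267,0,0,0,-1],[0,-0.0488,-0.0328,0,0,0,-1],[0,-0.0623,-0.0376,0,0,0,-1],[0,-0.0762,-0.041,0,0,0,-1],[0,-0.0904,-0.0431,0,0,0,-1],[0,-0.1047,-0.0438,0,0,0,-1],[0,-0.1047,-0.0438,0,0,0,-1]]'; python3 - <<'E'
from h import *
st()
im,d=get_image('scene');cv2.imwrite('pics/s4.png',cv2.resize(im[200:380,220:460],(800,600),interpolation=2))
E
```

```text
clock: 22.32
position: [506.1, 159.9, 143.3]
ee_rot: [-0.141, 0.93, -0.335, 0.056]
contact_force: [-5.1, 8.6, 6.7]
gripper_width: 14.2
grasp_force: 60.1
t 22.32 pos [506.1 159.9 143.3] carrier [ 2.6 87.1] F [-5.1  8.6  6.7] w 14.2 gf 60.1 tz [ 0.198 -0.607 -0.77 ] j [ 0.88  0.43 -0.56  0.65 -1.09 -2.61]
```

View pics/s4.png

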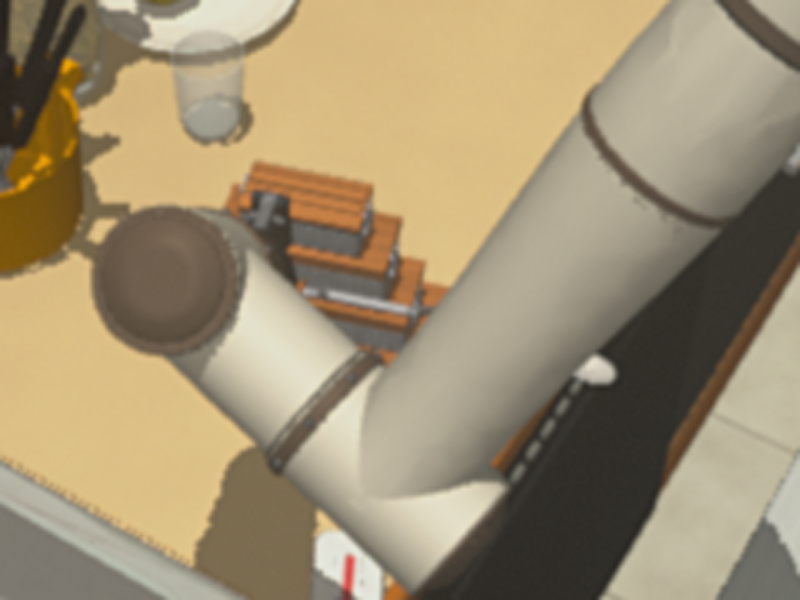

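The crop shows the bail raised to about 40° with its bar at (360,300) and the gripper at (270,215), clear of the stack. I'll re-grip in line with the bail.

```bash
python3 -m handwheel '[[0,0,0,0,0,0,-0.3],[0,0,0,0,0,0,-0.3],[0,0,0,0,0,0,-0.3]]' >/dev/null; python3 -c "
from h import *
st();plan(cpt(0,83.7,140.3),17.14,0.7)"
```

```text
t 22.75 pos [503.8 154.5 140.7] carrier [-1.2 82.6] F [-0.6  0.   0.7] w 30.0 gf 0.0 tz [ 0.189 -0.616 -0.765] j [ 0.88  0.44 -0.57  0.65 -1.1  -2.61]
row [-0.0012, 0.0011, -0.0004] [-0.0004, -0.0008, -0.0001]
```

```bash
python3 -m handwheel '[[-0.001,0.001,0,0,0,0,-1],[-0.001,0.001,0,0,0,0,-1],[-0.001,0.001,0,0,0,0,-1],[-0.001,0.001,0,0,0,0,-1]]' >/dev/null; python3 -c "
from h import *
st();arc(.7,.7,[(.62,.62,3),(.54,.54,7),(.46,.46,11),(.4,.4,14),(.4,.4,14)],d=19)"
```

```text
t 23.25 pos [504.6 155.6 140.1] carrier [-0.2 83.4] F [-2.5 -0.2  1.2] w 14.4 gf 58.4 tz [ 0.189 -0.616 -0.765] j [ 0.88  0.44 -0.57  0.65 -1.1  -2.61]
[-0.0122, -0.0019, -0.08]
[-0.025, -0.0037, -0.16]
[-0.0376, -0.0047, -0.24]
[-0.047, -0.005, -0.3]
[-0.047, -0.005, -0.3]
```

```bash
python3 -m handwheel '[[0,-0.0122,-0.0019,-0.08,0,0,-1],[0,-0.025,-0.0037,-0.16,0,0,-1],[0,-0.0376,-0.0047,-0.24,0,0,-1],[0,-0.047,-0.005,-0.3,0,0,-1],[0,-0.047,-0.005,-0.3,0,0,-1]]' >/dev/null; python3 -c "
from h import *
st();q=.4;print('zero-lift tcp',.9+128.5*np.sin(q),42+128.5*np.cos(q));arc(.4,.4,[(q,q,0) for q in(.32,.24,.16,.08,0,0)],d=19)"
```

```text
t 23.88 pos [514.  123.  172.6] carrier [-0.8 49.5] F [  5.4  -3.6 -12. ] w 14.4 gf 58.5 tz [ 0.112 -0.371 -0.922] j [ 0.73  0.31 -0.48  0.43 -1.   -2.28]
zero-lift tcp 50.94025698666159 160.35633772937075
[-0.0103, 0.0004, -0.08]
[-0.0205, 0.0016, -0.16]
[-0.0305, 0.0037, -0.24]
[-0.0404, 0.0065, -0.32]
[-0.05, 0.0101, -0.4]
[-0.05, 0.0101, -0.4]
```

```bash
python3 -m handwheel '[[0,-0.0103,0.0004,-0.08,0,0,-1],[0,-0.0205,0.0016,-0.16,0,0,-1],[0,-0.0305,0.0037,-0.24,0,0,-1],[0,-0.0404,0.0065,-0.32,0,0,-1],[0,-0.05,0.0101,-0.4,0,0,-1],[0,-0.05,0.0101,-0.4,0,0,-1]]' >/dev/null; python3 -c "
from h import *
st();plan(cpt(0,0.9,173),17.14,0)"
```

```text
t 24.62 pos [528.8  75.6 182. ] carrier [-0.6 -0.2] F [  2.7   0.5 -10.8] w 13.9 gf 58.8 tz [-0.003  0.001 -1.   ] j [ 0.44  0.28 -0.29 -0.   -1.01 -1.72]
row [-0.0006, 0.0011, 0.009] [0.0013, -0.0024, -0.0044]
```

```bash
python3 -m handwheel '[[0,0.001,0.003,0,0,0,-1],[0,0.001,0.006,0,0,0,-1],[0,0.001,0.009,0,0,0,-1],[0,0.001,0.011,0,0,0,-1],[0,0.001,0.011,0,0,0,-1]]' >/dev/null; python3 -c "
from h import *
st()"
```

```text
t 25.25 pos [528.5  77.8 173.6] carrier [-0.3  2. ] F [ 0.7 -1.1 -7.5] w 13.9 gf 59.3 tz [-0. -0. -1.] j [ 0.45  0.28 -0.3   0.   -0.99 -1.72]
```

```bash
python3 -m handwheel '[[0,-0.0005,0.002,0,0,0,-1],[0,-0.0005,0.003,0,0,0,-1],[0,-0.0005,0.003,0,0,0,-1]]' >/dev/null; python3 -c "
from h import *
st()"
```

```text
t 25.62 pos [528.7  77.6 172.1] carrier [-0.1  1.8] F [-4.6  2.6  3.5] w 14.0 gf 60.5 tz [ 0.001  0.001 -1.   ] j [ 0.45  0.28 -0.3  -0.   -0.98 -1.72]
```

```bash
python3 -m handwheel '[[0,0,0,0,0,0,0],[0,0,0,0,0,0,0],[0,0,0,0,0,0,0.5],[0,0,-0.05,0,0,0,0.5],[0,0,-0.1,0,0,0,0.5],[0.03,-0.06,-0.12,0,0,0,0.5],[0.06,-0.12,-0.12,0,0,0,0.5],[0.06,-0.2,-0.12,0,0,0,0.5],[0.06,-0.25,-0.12,0,0,0,0.5],[0.06,-0.25,-0.12,0,0,0,0.5]]' >/dev/null; python3 - <<'E'
from h import *
st()
for n in('scene','top'):
    im,d=get_image(n)
    L=(cloud(n,d)-[C[0],C[1],0])@R.from_euler('z',CY).as_matrix()
    m=(abs(L[...,0])<18)&(abs(L[...,1])<25)&(L[...,2]>180)&(L[...,2]<215)
    print(n,'grip',L[m].mean(0).round(1),L[m].max(0).round(1),m.sum())
    if n=='scene':a=cv2.resize(im[150:345,200:460],(800,600),interpolation=2);cv2.imwrite('pics/s5.png',a)
    else:
      for a,b in((-45,-35),(35,45)):
        m=(L[...,0]>a)&(L[...,0]<b)&(abs(L[...,1])<5)&(L[...,2]>145)&(L[...,2]<170);print('bar',L[m].mean(0).round(1),m.sum())
E
```

```text
t 26.88 pos [ 545.5 -182.6  289.8] carrier [ -60.7 -251.8] F [-0.3 -0.4 -0.5] w 64.0 gf 0.0 tz [-0.001 -0.    -1.   ] j [-0.04  0.26 -0.02  0.   -1.29 -1.24]
scene grip [1.000e-01 6.100e+00 1.961e+02] [ 17.9  14.5 206.8] 96
top grip [-1.000e-01  3.000e-01  1.985e+02] [ 17.8   8.5 204.2] 101
bar [-39.4  -0.3 156.1] 18
bar [ 40.7  -0.9 155.6] 10
```

View pics/s5.png

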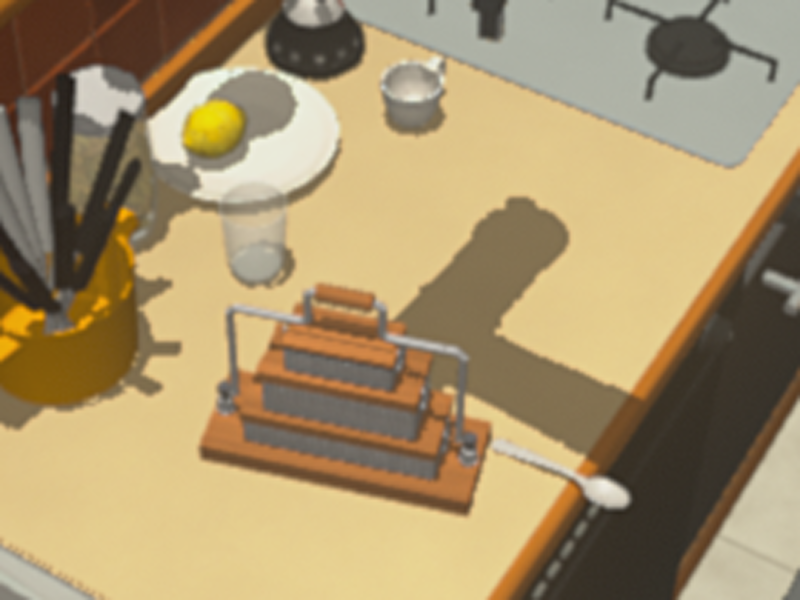

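The crop shows the three boxes stacked level. The bail is upright with its bars in the lid groove and the grip at (345,297). The tumbler, cup and spoon haven't moved.

```bash
python3 -c "
from bench import *
print(job_done())"
```

```text
the job is handed in; nothing more can be done
None
```

The job is handed in at about 27 s of the 72 s allowed: all three boxes measured home and level on the carrier, and the bail is upright and down in the lid groove, clamping the stack; the hand-in gave no verdict.

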